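Fetch the key fob from the bolted key box

TASK

Get the car key out for the road: draw the bolt on the key box back until it is clear of the lid, slide the lid fully open, then take the key fob out and lay it (do not drop it) flat in the middle of the round dish. Leave the bolt drawn and the lid open, and do not knock or shift the vases, the horse figure or the glasses case.

Things in the scene. Friction and masses are not known exactly. Their poses are not given: they have to be found in the camera images.
- keybox: Fixed wooden key box, 200 (its x) x 260 (its y) x 55 mm high; origin: centre of its underside, z up. On its -y side is a well (inside x -92 to 12, y -122 to -14 mm, floor 26 mm above the table, rim 55 mm), covered by the lid when shut; the rest of the top is a deck at 55 mm on which the lid slides to +y. Rails 63 mm high run beside the lid. The bolt is on the deck's +x side.
- lid (a joint): How far the sliding lid is open (m): 0 shut, 0.115 fully open; it slides along the key box's +y axis, light friction of about 2 N. The bolt stops it while its bar reaches into the lid's path.
- lid_grip (a point): Centre of the lid's grip, a wooden bar amid the lid: 50 mm along the key box's x, 14 mm along its y, 64 to 91.5 mm above the table; this point is at 77.5 mm. Shut, it is at x -40, y -65 mm in the key box's frame. The lid is a plate 112 (x) by 120 (y) by 8 mm, its top 63.5 mm above the table.
- bolt (a joint): How far the bolt is drawn back (m): 0 fully shot, 0.040 fully drawn; it slides along the key box's +x axis, light friction of about 2.5 N. From 0.030 on it is clear of the lid.
- bolt_knob (a point): Point on the axis of the bolt's upright round steel knob, 14 mm across, 66 to 92 mm above the table; this point is at 79 mm. Fully shot, it is at x 44, y 3 mm in the key box's frame. The flat bolt bar under it is 12 mm wide (y), reaches 56 mm to the -x and 10 mm to the +x side of the knob, top at 66 mm. It runs under a fixed bridge 71 mm high, 28 mm wide, at x 23 to 29 mm.
- fob_center (a point): Centre of the car key fob, a loose black plastic slab 62 mm (its x) by 34 mm (its y) by 15 mm high, about 60 g, with a small steel loop at its -x end. It starts lying flat, at any yaw, on the floor of the key box's well (centre 33.5 mm above the table), hidden under the lid.
- dish: Shallow round white dish, loose, 0.7 kg; origin at the centre of its underside, z up. Inner floor flat, 6 mm above the table, about 65 mm in radius; rim 24 mm high, 95 mm in radius.
- vase_a: Bystander: slender white vase, 200 mm tall, 48 mm across at the foot, loose; origin at the centre of its foot. It stands beyond the box's bolt side.
- vase_b: Bystander: a second vase just like it, standing between the box and the dish; origin at the centre of its foot.
- horse: Bystander: terracotta horse figure, about 140 mm long (x), 46 mm wide, 135 mm tall, loose; origin between its feet.
- glasses_case: Bystander: black glasses case, 140 (x) by 58 by 36 mm, loose; origin at the centre of its underside.
There are look-alikes about, which are no part of the job. Of the things like the dish, leave any that is blue or orange; of the rest the smaller one is meant.

How it is judged:
By the outcome, as a careful person would: the job done as asked, in the order asked, and still so for the second after the job is handed in, with the robot touching nothing.
It also fails if it takes over 51 s, if anything falls off the work surface, if the arm or the gripper's body presses on something with over 40 N, if the wrist force passes 120 N, or if a joint passes its speed limit or range.

ROBOT

A 6-joint arm with a two-finger parallel gripper is mounted at the origin on the work surface. World frame = base frame: x ahead of the robot, y to its left, z up, the work surface at z = 0. Lengths are in mm, angles in degrees, forces in N, time in s.
With the tool pointing down it reaches from about 300 to 750 mm from the base axis. Payload 8.5 kg.
Tool frame: the origin (TCP) lies between the finger pads; the fingertips stand 25 mm ahead of it and the grasp point (between the pads) lies 6 mm ahead of it (nose_length is the distance from the TCP to the fingertips, in mm); z points along the fingers, y is the line along which they close (so a half turn about z gives the same grasp; the last joint's range is limited). The gripper opens to 85 mm and grips with 20 to 120 N. Pads are 22 mm wide; open, the fingers measure 114 mm over their backs; the gripper's body (76 mm by 85 mm) begins 54 mm behind the grasp point. The pads swing forward as they close: fully open they stand 13 mm farther back than shut.
Start: joints at [-78.054, 21.807, 74.336, -0, 83.858, -12.336], TCP at [226.167, -501.327, 219.422] pointing down, gripper open.
Joint ranges: [-178.18, 178.18], [-50.72, 133.34], [12.68, 142.11], [-81.47, 261.47], [9.98, 163.14], [-165.26, 165.26]. Speed limits (degrees/s): [136.94, 136.94, 180, 180, 180, 180].

INTERFACE

Orientations are given as a 3x3 rotation matrix whose columns are the frame's x, y, z axes.
In Python, from bench import * gives the robot as it stands. The module is installed in compiled form; this text tells all that it offers.
- The arm moves only by the tool jog_arm, never from a script. Its argument "moves" is a list of rows, each a list of 3 entries, a list of its own where there are three numbers: the opening, from 0 (shut) to 1 (fully open), then the shift along the tool's x, y, z in mm, then the turn about the tool's z in degrees. A call has 1 to 20 rows; each row shifts and turns the commanded pose from where the row before left it, along the tool's axes as they then stand; what a row does not reach is not made up. A row lasts 1/10 s, in which the tool goes at most 50 mm and 8.59 degrees, less where a joint would pass 70% of its speed; a pose out of reach is approached as far as the arm can. A call is refused whole if a number of a shift passes 50 or a number of a turn 8.59, either way. A call with a gripper value outside its range is refused whole. The fingers move at their own pace and stop on an object; "grip_force" is the grip in N (left out, the last holds). Time passes only in rows, so rows that do not move let the fingers close. It gives the time, the measured TCP pose, the force, the opening and the grip force at its end, in the units of the state.
- get_state(): the state, without advancing time (a new reading comes with each control period).
- get_image(name): name is "side" or "top" or "wrist"; returns a dict with "frame" (400x640x3 uint8, red, green, blue), "vertical_fov" (degrees; the focal length in pixels is half the picture's height over the tangent of half this angle, whatever the lens; pixels are square), "cx", "cy" (the principal point, pixels), "eye" and "orientation" of the camera in the world. Camera axes: x right, y up, looking along -z (the intrinsics and any distortion apply to the point x, -y, -z); pixel columns grow to the right and rows downward; lengths in mm; the calibration is good to about 2 mm. The wrist camera is an equidistant fisheye: a pixel r from the principal point sees the ray r / f radians off the axis. A picture is of the moment at which its call begins. There is no depth.
- sign_off(): hands the job in; it is judged then, once.
The state is a dict: "time_s": time; "joint_positions": joint angles; "qd": joint speeds; "effort": joint torques, N m; "position": TCP position; "tcp_rot": TCP orientation; "force": force on the tool from outside, world axes, zero at the start; "ft_torque": the same for the moment, N m; "opening": finger opening in mm; "gripper_force": force on a finger pad.
Only numpy, scipy, OpenCV 4.12 (cv2) and the standard library are available. Lean on these libraries where they do the work, as an engineer would, in place of code of your own. Each camera call takes 0.05 s, during which the arm holds its last target. There are 200 camera calls.

## Working session

There is one attempt and no reset: what is moved stays moved. The work goes in short steps, Python scripts to look and compute and a tool call to move; the robot and the scene stay as the last step left them, time stands still between calls to the robot, and variables do not carry over. Pictures are saved under pics/ and viewed, at most 10 in all, crops included, and the job is handed in when it is done.

Besides the shell and the picture viewer there is one more tool, called after ">>>" as name([rows], argument=value, ...), one row to a line, values as JSON. jog_arm: Moves the arm, as the interface text tells. Its arguments: {"type":"object","properties":{"moves":{"type":"array"},"grip_force":{"type":"number"}},"required":["moves"]}

```bash
mkdir -p pics; python3 - <<'E'
from bench import *
import cv2,pickle
d={}
for n in ("top","side"):
    im=get_image(n); d[n]=im; cv2.imwrite(f"pics/{n}0.png",im["frame"][:,:,::-1])
    print(n,{k:v for k,v in im.items() if k!="frame"})
pickle.dump(d,open("im0.pkl","wb"))
s=get_state();print(s)
E
```

```text
top {'vertical_fov': 53.19633306368799, 'cx': 319.50847545662623, 'cy': 201.3109188626841, 'eye': array([ 444.89283675, -109.33018435, 1177.7898185 ]), 'orientation': array([[ 0.02833226,  0.99871091, -0.04211647],
       [-0.99959417,  0.02818206, -0.00415603],
       [-0.00296374,  0.04221713,  0.99910406]])}
side {'vertical_fov': 45.56289465028783, 'cx': 315.03015652780294, 'cy': 200.4112399878742, 'eye': array([  50.04882265,  755.07204479, 1069.79595896]), 'orientation': array([[-0.88057298,  0.34247638, -0.32756854],
       [-0.47376274, -0.61889404,  0.62651339],
       [ 0.01183582,  0.70688053,  0.70723392]])}
{'time_s': 0.1, 'joint_positions': array([-7.80524393e+01,  2.18394508e+01,  7.43789264e+01, -1.27204512e-03,
        8.38565476e+01, -1.23355912e+01]), 'qd': array([ 0.10092663,  0.03231168, -0.13042608,  0.05785511, -0.13433789,
        0.01734727]), 'effort': array([ 3.11223252e-03, -4.49221480e+01, -2.31656331e+01, -2.26752063e-04,
        3.65390864e-03,  6.81469771e-06]), 'position': array([ 226.12323069, -501.07525371,  218.8605044 ]), 'tcp_rot': array([[ 9.11523299e-01,  4.11248331e-01, -2.92307823e-04],
       [ 4.11248354e-01, -9.11522444e-01,  1.27478725e-03],
       [ 2.57808987e-04, -1.28220939e-03, -9.99999145e-01]]), 'force': array([ 0.03846913, -0.34056538, -0.55390287]), 'ft_torque': array([ 0.01086273, -0.01036892,  0.03454828]), 'gripper_force': 0.0, 'opening': 85.63381528105465}
```

View pics/top0.png

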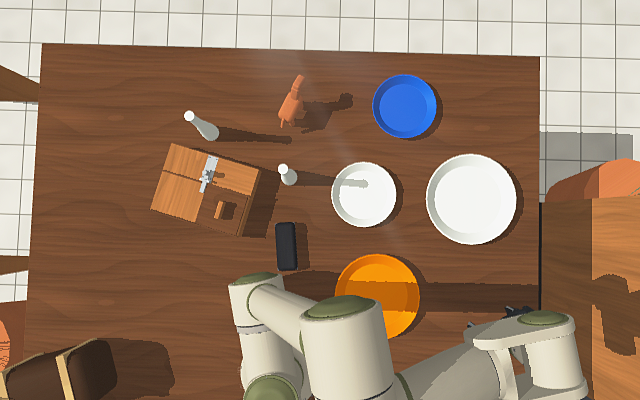

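View pics/side0.png

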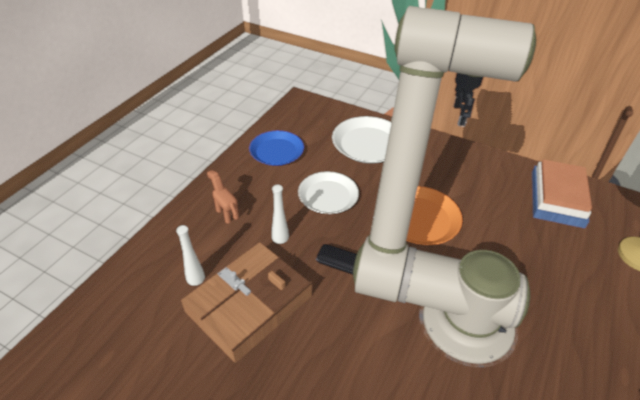

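The top view shows the box at about (207,190), its grip at (224,210) and the bolt at (208,174). The vase feet are at about (212,132) and (291,178), the horse at (291,105) and the glasses case at (286,246).
Dish candidates: blue (404,106), orange (378,296), small white (364,195) and large white (471,199). Blue and orange are excluded, so the smaller white one at (364,195) is meant. I'll confirm it in a crop.

```bash
python3 - <<'E'
import cv2,pickle
f=pickle.load(open("im0.pkl","rb"))["top"]["frame"][:,:,::-1]
cv2.imwrite("pics/crop1.png",cv2.resize(f[100:250,140:400],None,fx=3,fy=3,interpolation=cv2.INTER_CUBIC)) 
E
```

```text
(no output)
```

View pics/crop1.png

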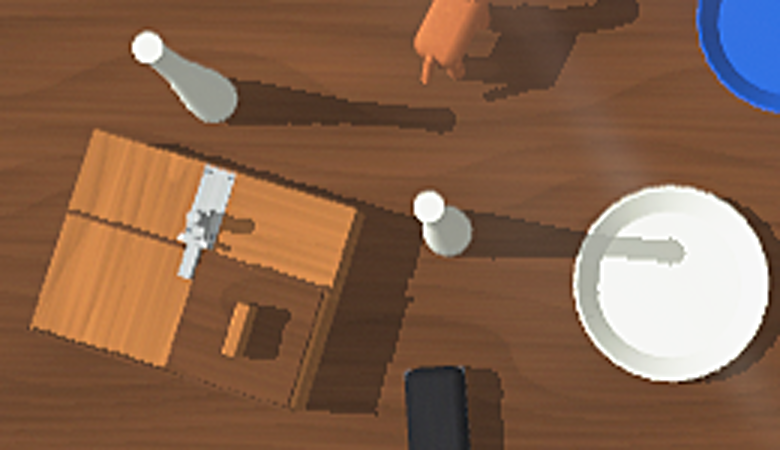

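The crop confirms the small white dish: its rim centre is at crop (672,283) and its radius of about 33 px is roughly 95 mm. The box corners are at crop (95,129), (30,328), (295,408) and (360,208), with the lid grip at (237,330) and the knob at (205,225).

```bash
cat > h.py <<'E'
import numpy as np, cv2
from scipy.optimize import least_squares
def ray(im,u,v):
    f=200/np.tan(np.radians(im["vertical_fov"]/2))
    return im["orientation"]@np.array([(u-im["cx"])/f,-(v-im["cy"])/f,-1.])
def at(im,u,v,z):
    d=ray(im,u,v);e=im["eye"];return e+d*(z-e[2])/d[2]
def proj(im,p):
    f=200/np.tan(np.radians(im["vertical_fov"]/2))
    c=im["orientation"].T@(np.asarray(p)-im["eye"]);return np.array([im["cx"]-f*c[0]/c[2],im["cy"]+f*c[1]/c[2]])
E
python3 - <<'E'
import pickle
from h import *
t=pickle.load(open("im0.pkl","rb")); s=t["side"];t=t["top"]
px=lambda u,v:(140+(u)/3,100+(v)/3)
loc=[(100,130,55),(-100,130,63),(-100,-130,63),(100,-130,55)]
pc=[px(*c) for c in [(95,129),(30,328),(295,408),(360,208)]]
P=np.array([at(t,*c,l[2])[:2] for c,l in zip(pc,loc)]);print(P)
def W(q,l):
    c,n=np.cos(q[2]),np.sin(q[2]);return np.array([q[0]+c*l[0]-n*l[1],q[1]+n*l[0]+c*l[1],l[2]])
r=least_squares(lambda q:np.concatenate([W(q,l)[:2]-p for l,p in zip(loc,P)]),[450,200,0.3])
q=r.x;print(q,np.degrees(q[2]),r.fun.round(1))
for n,l in dict(grip=(-40,-65,91.5),gripc=(-40,-65,77.5),knob=(44,3,92),well=(-40,-68,26)).items(): print(n,W(q,l).round(1),proj(t,W(q,l)).round(1),((proj(t,W(q,l))-[140,100])*3).round(),'side',proj(s,W(q,l)).round())
for l in loc: print('side',proj(s,W(q,l)).round())
print("dish",at(t,*px(672,283),24),"floor",at(t,*px(681,283),6))
# top-cam auto dish
f=t["frame"].astype(int); m=((f.min(2)>150)&(f.max(2)-f.min(2)<30)).astype(np.uint8);m[:,:325]=0;m[:,405:]=0
c=max(cv2.findContours(m,0,2)[0],key=cv2.contourArea);e=cv2.fitEllipse(cv2.convexHull(c));print(e,at(t,*e[0],24))
for n,c in dict(va_foot=(212,98),vb_foot=(448,230)).items(): print(n,at(t,*px(*c),20).round())
for n,c in dict(va_top=(147,47),vb_top=(429,207)).items(): print(n,at(t,*px(*c),200).round())
E
```

```text
[[645.7469614  318.86736318]
 [456.09280339 368.20206174]
 [388.85388339 118.54840913]
 [577.84265711  65.90843234]]
[ 5.17134076e+02  2.17881567e+02 -2.62817755e-01] -15.058348152273778 [ 1.7 -1.4 -1.8  1.2 -2.1 -0.2  2.1  0.5]
grip [461.6 165.5  91.5] [219.9 209.2] [240. 328.] side [277. 274.]
gripc [461.6 165.5  77.5] [221.2 209.3] [244. 328.] side [278. 278.]
knob [560.4 209.3  92. ] [205.3 172.6] [196. 218.] side [235. 271.]
well [460.8 162.6  26. ] [226.6 210. ] [260. 330.] side [279. 289.]
side [182. 297.]
side [234. 347.]
side [312. 279.]
side [260. 240.]
dish [ 517.35187182 -232.59562195   24.        ] floor [ 518.73032341 -243.32470506    6.        ]
((395.9756164550781, 25.875091552734375), (52.04808807373047, 452.5074157714844), 90.94796752929688) [1016.65276482 -314.92973996   24.        ]
va_foot [686. 219.  20.]
vb_foot [563. -15.  20.]
va_top [689. 224. 200.]
vb_top [563. -13. 200.]
```

```bash
cat >> h.py <<'E'
Q=np.array([517.1,217.9,np.radians(-15.06)])
def W(l,q=Q):
    c,n=np.cos(q[2]),np.sin(q[2]);return np.array([q[0]+c*l[0]-n*l[1],q[1]+n*l[0]+c*l[1],l[2]])
def L(p,q=Q):
    c,n=np.cos(q[2]),np.sin(q[2]);d=np.asarray(p)[:2]-q[:2];return np.array([c*d[0]+n*d[1],-n*d[0]+c*d[1],p[2]])
def go(s,target,yaw=None):
    R=s["tcp_rot"];y=np.degrees(np.arctan2(R[1,0],R[0,0]))
    turn=0 if yaw is None else -((yaw-y+180)%360-180)
    a=np.radians(-turn);Rz=np.array([[np.cos(a),-np.sin(a),0],[np.sin(a),np.cos(a),0],[0,0,1]])
    sh=(Rz@R).T@(np.asarray(target)-s["position"])
    print("turn tool z",round(turn,2),"then shift",sh.round(1),"n50",np.ceil(np.abs(sh).max()/50)); return sh
E
python3 - <<'E'
from bench import *
from h import *
w=get_image("wrist");s=get_state()
print("cam in tool",s["tcp_rot"].T@(w["eye"]-s["position"]),w["cx"],w["cy"],w["vertical_fov"]);print(s["tcp_rot"].T@w["orientation"])
cv2.imwrite("pics/w0.png",w["frame"][:,:,::-1])
go(s,W((14,3,220)),-15.06)
E
```

```text
cam in tool [  68.62301851   -1.36506109 -154.55260665] 321.67754325606666 200.2629414513226 65.70646984690485
[[ 2.74152935e-04  9.61836471e-01  2.73624794e-01]
 [ 9.99999962e-01 -2.66484292e-04 -6.51937054e-05]
 [ 1.02110259e-05  2.73624802e-01 -9.61836508e-01]]
turn tool z 39.34 then shift [ 1.082e+02 -7.729e+02 -2.000e-01] n50 16.0
```

>>> jog_arm([
  [0,[35.8,-33.1,-2],0],
  [0,[35.8,-33.1,-2],0],
  [0,[35.8,-33.1,-2],0],
  [0,[35.8,-33.1,-2],0],
  [0,[35.8,-33.1,-2],0],
  [0,[35.8,-33.1,-2],0],
  [0,[35.8,-33.1,-2],0],
  [0,[35.8,-33.1,-2],0],
  [0,[35.8,-33.1,-2],0],
  [0,[35.8,-33.1,-2],0],
  [0,[35.8,-33.1,-2],0],
  [0,[35.8,-33.1,-2],0],
  [0,[35.8,-33.1,-2],0],
  [0,[35.8,-33.1,-2],0],
  [0,[35.8,-33.1,-2],0],
  [0,[35.8,-33.1,-2],0],
], grip_force=30)

```text
time_s: 1.75
position: [530.8, 219.1, 251.3]
tcp_rot: [[0.911, 0.411, -0.0], [0.411, -0.911, -0.0], [-0.0, 0.0, -1.0]]
force: [0.7, -0.1, 0.5]
opening: -0.3
gripper_force: 0.0
```

>>> jog_arm([
  [0,[0,0,0],-8.5],
  [0,[0,0,0],-8.5],
  [0,[0,0,0],-8.5],
  [0,[0,0,0],-8.5],
  [0,[0,0,0],-8.5],
  [0,[0,0,0],-8.5],
  [0,[0,0,0],-8.5],
  [0,[0,0,0],-8.5],
  [0,[0,0,0],-8.5],
  [0,[0,0,0],-8.5],
  [0,[0,0,0],-8.5],
  [0,[0,0,0],-8.5],
  [0,[0,0,0],-8.5],
  [0,[0,0,0],-8.5],
  [0,[0,0,0],-8.5],
  [0,[0,0,0],-8.5],
  [0,[0,0,0],-4.6],
  [0,[0,0,0],0],
])

```text
time_s: 3.55
position: [530.4, 217.0, 251.2]
tcp_rot: [[-0.966, 0.26, -0.001], [0.26, 0.966, -0.0], [0.001, -0.0, -1.0]]
force: [0.6, 0.9, -1.5]
opening: -0.2
gripper_force: 0.0
```

```bash
cat >> h.py <<'E'
def wproj(im,p):
    f=200/np.tan(np.radians(im["vertical_fov"]/2))
    c=im["orientation"].T@(np.asarray(p)-im["eye"]);c=np.array([c[0],-c[1],-c[2]])
    n=np.hypot(c[0],c[1]);r=f*np.arctan2(n,c[2]);return np.array([im["cx"]+r*c[0]/n,im["cy"]+r*c[1]/n])
def wat(im,u,v,z):
    f=200/np.tan(np.radians(im["vertical_fov"]/2))
    a,b=u-im["cx"],v-im["cy"];r=np.hypot(a,b);t=r/f
    d=im["orientation"]@np.array([np.sin(t)*a/r,-np.sin(t)*b/r,-np.cos(t)]);e=im["eye"];return e+d*(z-e[2])/d[2]
E
python3 - <<'E'
from bench import *
from h import *
import pickle
w=get_image("wrist");s=get_state();pickle.dump(w,open("w1.pkl","wb"))
cv2.imwrite("pics/w1.png",w["frame"][:,:,::-1])
print(s["position"],L(s["position"]),s["time_s"],s["joint_positions"],s["opening"])
for n,l in dict(knob=(44,3,92),grip=(-40,-65,91.5),brA=(26,-11,71),brB=(26,17,71),c1=(-100,-130,63),c2=(-100,130,63),c3=(100,-130,55)).items(): print(n,wproj(w,W(l)).round())
E
```

```text
[530.41700421 216.93624949 251.1777511 ] [ 13.11003358   2.52951299 251.1777511 ] 3.6 [ 1.04125474e+01  2.30676719e+01  6.70429722e+01 -2.01266046e-04
  8.99225337e+01 -6.43592930e+01] 0.03837527315696146
knob [322. 212.]
grip [255. 133.]
brA [309. 190.]
brB [334. 190.]
c1 [205.  82.]
c2 [434.  82.]
c3 [218. 244.]
```

View pics/w1.png

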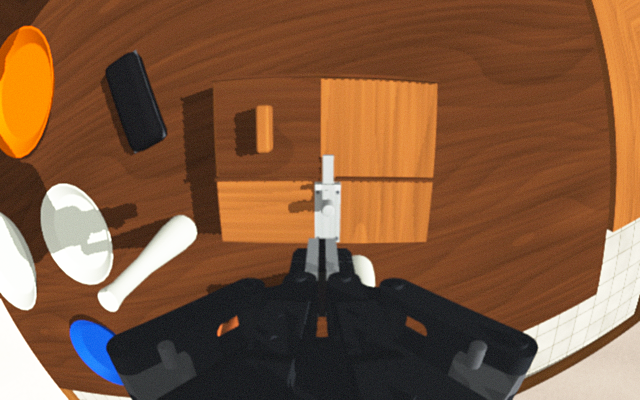

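The wrist view shows the knob at about (328,211), the bridge centred near (328,190), the grip at (264,130) and the finger tips at (322,275). The box appears about 5 px further in +y than my fit, so I'll cross-check the cameras in one composite.

```bash
python3 - <<'E'
from h import *
import pickle
d=pickle.load(open("im0.pkl","rb"));w=pickle.load(open("w1.pkl","rb"))
def crop(im,x,y,wd,ht,k):
    return cv2.resize(np.ascontiguousarray(im["frame"][y:y+ht,x:x+wd,::-1]),None,fx=k,fy=k,interpolation=cv2.INTER_CUBIC)
a=crop(d["side"],175,235,145,125,2.75)   # 399x344
b=crop(d["top"],145,138,125,105,3.2)  # 400x336
c=crop(w,195,65,260,190,2.0)  # 520x380
o=np.zeros((600,800,3),np.uint8);o[:250,:400]=crop(d["side"],178,235,145,125,2)[:250,:290].repeat(1,1) if 0 else 0
A=crop(d["side"],178,238,140,120,2.5);B=crop(d["top"],148,140,120,100,2.5);C=crop(w,200,70,250,180,1.6)
o[:300,:350]=A;o[:250,400:700]=B;o[310:598,:400]=C
D=crop(w,300,150,60,60,4.5);o[310:580,420:690]=D
cv2.imwrite("pics/comp.png",o)
E
```

```text
(no output)
```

View pics/comp.png

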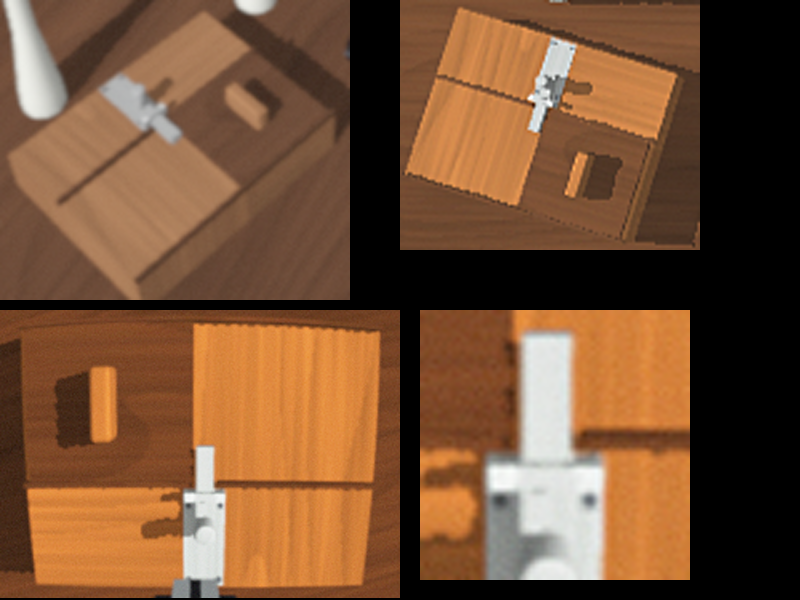

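Composite, corners in full pixels:
- Side: (181.2,300.8), (232.8,350), (311.6,284), (260,242.8).
- Wrist: (427,242.5), (437.5,83), (213,80), (223,241).
- Top: (172,143.2), (150,209.6), (238,236.4), (260,169.2).

I'll fit them per camera and jointly.

```bash
python3 - <<'E'
from h import *
import pickle
d=pickle.load(open("im0.pkl","rb"));w=pickle.load(open("w1.pkl","rb"))
loc=[(100,130,55),(-100,130,63),(-100,-130,63),(100,-130,55)]
ob=dict(side=(d["side"],at,[(181.2,300.8),(232.8,350),(311.6,284),(260,242.8)],[((265-0)/2.5*0+277.4,275.5)]),
 top=(d["top"],at,[(172,143.2),(150,209.6),(238,236.4),(260,169.2)],0),
 wrist=(w,wat,[(427,242.5),(437.5,83),(213,80),(223,241)],0))
def res(q,names): return np.concatenate([W(l,q)[:2]-f(im,*c,l[2])[:2] for n in names for im,f,cs,_ in [ob[n]] for c,l in zip(cs,loc)])
for ns in (["side"],["top"],["wrist"],["side","top"],["side","top","wrist"]):
    r=least_squares(res,[517,217,-.26],args=(ns,));print(ns,r.x[:2].round(1),np.degrees(r.x[2]).round(2),r.fun.round(1))
p=lambda x,y:(200+x/1.6,70+(y-310)/1.6)
for n,c,z in (("knobtop",p(205,534),92),("griptop",p(103,404),91.5),("bridge",p(204,500),71),("barend",p(205,447),66)):print(n,wat(w,*c,z).round(1),L(wat(w,*c,z)).round(1))
b=lambda x,y:(148+(x-400)/2.5,140+y/2.5)
print("griptop T",L(at(d["top"],*b(579,174),91.5)).round(1),"barend T",L(at(d["top"],*b(534,130),66)).round(1))
a=lambda x,y:(178+x/2.5,238+y/2.5)
print("griptop S",L(at(d["side"],*a(249,101),91.5)).round(1),"barend S",L(at(d["side"],*a(174,136),66)).round(1),"bridge S",L(at(d["side"],*a(152,110),71)).round(1))
E
```

```text
['side'] [513.  227.6] -15.64 [ 0.7 -0.8 -0.5  3.4  0.1 -2.7 -0.3  0. ]
['top'] [516.6 217.9] -15.13 [ 1.9 -0.6 -1.3  1.3 -1.6 -1.   1.   0.3]
['wrist'] [517.5 225.6] -15.39 [ 0.4 -1.5 -0.9  3.7 -1.1 -1.7  1.6 -0.5]
['side', 'top'] [514.8 222.7] -15.38 [ 2.  -5.1  0.7 -1.8  2.3 -8.1  2.1 -4.6  0.5  3.7 -2.4  6.4 -3.8  4.5
 -1.5  5. ]
['side', 'top', 'wrist'] [515.7 223.7] -15.39 [ 2.9 -4.1  1.6 -0.8  3.2 -7.2  3.  -3.6  1.4  4.6 -1.5  7.4 -2.9  5.5
 -0.6  5.9 -1.4 -3.4 -2.7  1.8 -2.8 -3.6 -0.2 -2.4]
knobtop [560.4 216.5  92. ] [42.2  9.9 92. ]
griptop [460.1 175.9  91.5] [-44.1 -55.3  91.5]
bridge [542.8 220.8  71. ] [24.1  9.5 71. ]
barend [507.8 230.9  66. ] [-12.4  10.1  66. ]
griptop T [-41.3 -64.5  91.5] barend T [-10.2   4.6  66. ]
griptop S [-49.4 -57.   91.5] barend S [-12.2  12.2  66. ] bridge S [24.5  8.9 71. ]
```

Side and wrist agree, and the wrist is tied to the tool; the top camera is biased by about 9 mm in y. I'll use the box at (516.8, 226, -15.4°) and go down behind the knob with the fingers shut.

```bash
sed -i 's/^Q=.*/Q=np.array([516.8,226.0,np.radians(-15.4)])/' h.py
```

>>> jog_arm([
  [0,[0,8,40],0],
  [0,[0,0,40],0],
  [0,[0,0,35],0],
  [0,[0,0,20],0],
  [0,[0,0,8],0],
  [0,[0,0,3],0],
  [0,[0,0,0],0],
])

```text
time_s: 4.3
position: [533.0, 224.8, 106.1]
tcp_rot: [[-0.965, 0.262, 0.001], [0.262, 0.965, 0.0], [-0.001, 0.001, -1.0]]
force: [-0.4, 0.1, -0.2]
opening: -0.0
gripper_force: 0.0
```

```bash
python3 - <<'E'
from bench import *
from h import *
import pickle
w=get_image("wrist");s=get_state();pickle.dump(w,open("w2.pkl","wb"))
cv2.imwrite("pics/w2.png",cv2.resize(w["frame"][100:400,120:520,::-1],None,fx=2,fy=2))
print(s["position"],L(s["position"]),s["force"])
print([wproj(w,s["position"]+s["tcp_rot"]@np.array([0,0,k])).round() for k in(12,25,38)],wproj(w,W((44,3,92))))
E
```

```text
[533.17442154 224.81568417 106.52031397] [ 16.10100687   3.20653436 106.52031397] [ 0.25640963 -0.13396717  0.83756128]
[array([321., 239.]), array([321., 231.]), array([321., 224.])] [320.37079529 278.46553882]
```

View pics/w2.png

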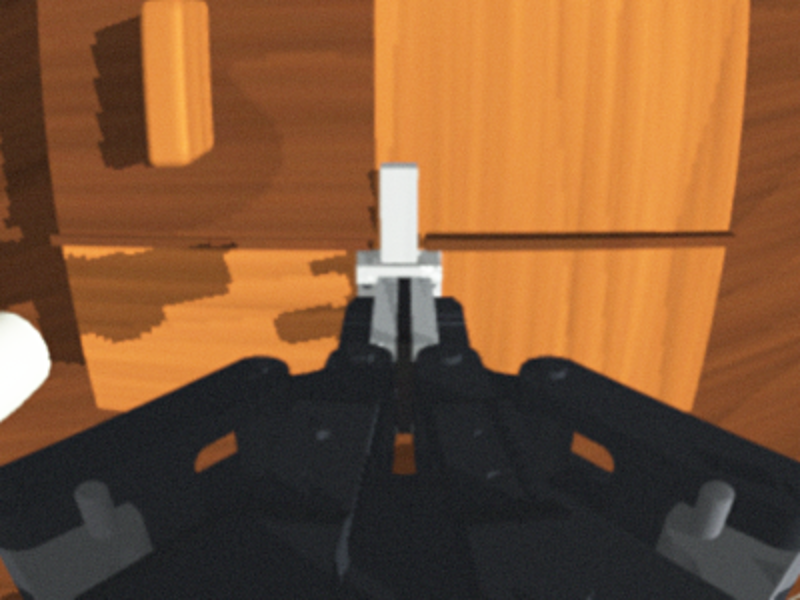

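The tips are centred on the bolt within about 1 mm: fingers at crop x 404, bar at 399. I'll go slightly lower, then push +x (tool -x).

>>> jog_arm([
  [0,[0,0,4],0],
  [0,[0,0,4],0],
  [0,[-5,0,0],0],
  [0,[-5,0,0],0],
  [0,[-6,0,0],0],
  [0,[-6,0,0],0],
  [0,[-6,0,0],0],
  [0,[-6,0,0],0],
  [0,[-6,0,0],0],
  [0,[-5,0,0],0],
  [0,[0,0,0],0],
])

```text
time_s: 5.45
position: [576.7, 212.7, 97.3]
tcp_rot: [[-0.965, 0.261, 0.0], [0.261, 0.965, -0.0], [-0.0, 0.0, -1.0]]
force: [-0.0, 0.1, 0.7]
opening: 0.1
gripper_force: 0.0
```

```bash
python3 - <<'E'
from bench import *
from h import *
import pickle
w=get_image("wrist");s=get_state();pickle.dump(w,open("w3.pkl","wb"))
cv2.imwrite("pics/w3.png",cv2.resize(w["frame"][60:300,180:500,::-1],None,fx=2,fy=2))
print(s["position"],L(s["position"]),s["force"])
print(*[(x,((wproj(w,W((x-12,3,66)))-[180,60])*2).round()) for x in (0,20,40)])
E
```

```text
[576.18694945 212.85096821  97.29972766] [60.74649087  3.09364661 97.29972766] [-0.37089337 -0.14585684  0.16623288]
(0, array([282., 101.])) (20, array([282., 167.])) (40, array([282., 232.]))
```

View pics/w3.png

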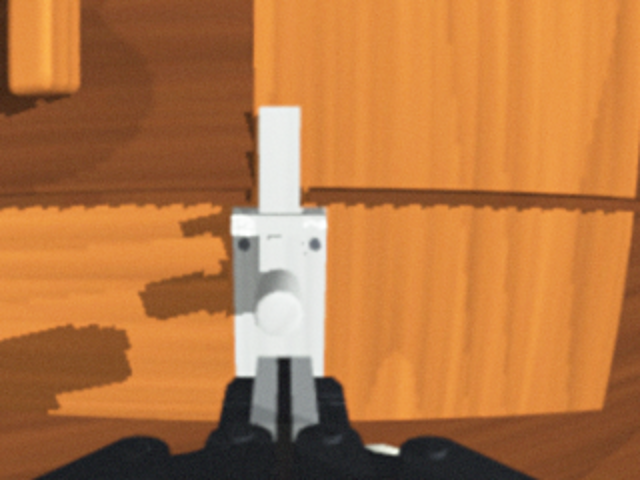

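```bash
python3 - <<'E'
from bench import *
from h import *
import pickle
w=pickle.load(open("w3.pkl","rb"));s=get_state()
cr=lambda p:((p-[180,60])*2).round()
for x in (44,60,84): print("knob",x,cr(wproj(w,W((x,3,92)))),cr(wproj(w,W((x,3,66)))))
for y in (0,7):
  for x in (-11,0,11):
    print(y,x,[(k,cr(wproj(w,s["position"]+s["tcp_rot"]@np.array([x,y,k]))).tolist()) for k in (-5,5,12,25,38)])
for c in ((280,312),): print(L(wat(w,180+c[0]/2,60+c[1]/2,92)))
E
```

```text
knob 44 [281. 309.] [282. 283.]
knob 60 [281. 363.] [281. 331.]
knob 84 [281. 437.] [281. 398.]
0 -11 [(-5, [281.0, 417.0]), (5, [281.0, 401.0]), (12, [282.0, 390.0]), (25, [282.0, 372.0]), (38, [282.0, 356.0])]
0 0 [(-5, [281.0, 381.0]), (5, [281.0, 366.0]), (12, [282.0, 356.0]), (25, [282.0, 340.0]), (38, [282.0, 326.0])]
0 11 [(-5, [281.0, 343.0]), (5, [281.0, 329.0]), (12, [281.0, 321.0]), (25, [282.0, 306.0]), (38, [282.0, 294.0])]
7 -11 [(-5, [307.0, 417.0]), (5, [306.0, 401.0]), (12, [305.0, 390.0]), (25, [304.0, 372.0]), (38, [303.0, 356.0])]
7 0 [(-5, [308.0, 381.0]), (5, [306.0, 366.0]), (12, [306.0, 356.0]), (25, [304.0, 340.0]), (38, [303.0, 326.0])]
7 11 [(-5, [308.0, 343.0]), (5, [307.0, 329.0]), (12, [306.0, 321.0]), (25, [305.0, 306.0]), (38, [303.0, 294.0])]
[44.83902144  2.63736744 92.        ]
```

The knob is still at x = 44 and the fingers passed over it without contact, so the tips sit higher than nominal. I'll go back and feel downward toward the bridge in small steps.

>>> jog_arm([
  [0,[22,0,-5],0],
  [0,[22,0,0],0],
  [0,[0,0,5],0],
  [0,[0,0,0],0],
  [0,[0,0,2],0],
  [0,[0,0,2],0],
  [0,[0,0,0],0],
])

```text
time_s: 6.2
position: [533.8, 224.2, 92.9]
tcp_rot: [[-0.965, 0.261, -0.001], [0.261, 0.965, -0.0], [0.001, -0.0, -1.0]]
force: [-0.2, 0.9, -0.3]
opening: -0.3
gripper_force: 0.0
```

>>> jog_arm([
  [0,[0,0,2],0],
  [0,[0,0,2],0],
  [0,[0,0,0],0],
])

```text
time_s: 6.5
position: [533.4, 224.4, 89.1]
tcp_rot: [[-0.965, 0.261, -0.001], [0.261, 0.965, -0.0], [0.001, -0.0, -1.0]]
force: [-0.2, -0.3, 0.9]
opening: 0.0
gripper_force: 0.0
```

>>> jog_arm([
  [0,[0,0,2],0],
  [0,[0,0,2],0],
  [0,[0,0,0],0],
])

```text
time_s: 6.8
position: [533.4, 224.4, 85.1]
tcp_rot: [[-0.965, 0.261, -0.001], [0.261, 0.965, -0.0], [0.001, -0.0, -1.0]]
force: [-0.1, -1.0, 0.3]
opening: -0.2
gripper_force: 0.0
```

>>> jog_arm([
  [0,[0,0,2],0],
  [0,[0,0,2],0],
  [0,[0,0,0],0],
])

```text
time_s: 7.1
position: [533.4, 224.4, 81.1]
tcp_rot: [[-0.965, 0.261, -0.001], [0.261, 0.965, -0.0], [0.001, -0.0, -1.0]]
force: [-0.2, -0.5, -0.3]
opening: 0.1
gripper_force: 0.0
```

>>> jog_arm([
  [0,[0,0,2],0],
  [0,[0,0,2],0],
  [0,[0,0,0],0],
])

```text
time_s: 7.4
position: [533.4, 224.4, 77.1]
tcp_rot: [[-0.965, 0.261, -0.0], [0.261, 0.965, -0.0], [0.0, -0.0, -1.0]]
force: [0.3, -0.2, -0.1]
opening: 0.3
gripper_force: 0.0
```

>>> jog_arm([
  [0,[0,0,2],0],
  [0,[0,0,2],0],
  [0,[0,0,0],0],
])

```text
time_s: 7.7
position: [533.4, 224.4, 73.1]
tcp_rot: [[-0.965, 0.261, -0.001], [0.261, 0.965, -0.0], [0.001, -0.0, -1.0]]
force: [1.1, 0.1, -0.3]
opening: -0.0
gripper_force: 0.0
```

>>> jog_arm([
  [0,[0,0,2],0],
  [0,[0,0,2],0],
  [0,[0,0,0],0],
])

```text
time_s: 8.0
position: [533.4, 224.4, 69.1]
tcp_rot: [[-0.965, 0.261, -0.0], [0.261, 0.965, -0.0], [0.0, -0.0, -1.0]]
force: [-0.3, 0.0, -0.5]
opening: 0.4
gripper_force: 0.0
```

>>> jog_arm([
  [0,[0,0,2],0],
  [0,[0,0,2],0],
  [0,[0,0,0],0],
])

```text
time_s: 8.3
position: [533.4, 224.4, 65.1]
tcp_rot: [[-0.965, 0.261, -0.001], [0.261, 0.965, -0.0], [0.0, -0.0, -1.0]]
force: [-0.6, -0.4, 1.1]
opening: 0.1
gripper_force: 0.0
```

>>> jog_arm([
  [0,[0,0,2],0],
  [0,[0,0,1],0],
  [0,[0,0,0],0],
])

```text
time_s: 8.6
position: [533.5, 224.4, 62.3]
tcp_rot: [[-0.965, 0.261, -0.0], [0.261, 0.965, -0.0], [0.0, -0.0, -1.0]]
force: [0.1, -0.2, -0.4]
opening: -0.5
gripper_force: 0.0
```

```bash
python3 - <<'E'
from bench import *
from h import *
import pickle
s=get_state();print(s["position"],L(s["position"]),s["force"])
w=get_image("wrist");t=get_image("side");pickle.dump((w,t),open("w4.pkl","wb"))
o=np.zeros((600,800,3),np.uint8)
o[:320,:480]=cv2.resize(w["frame"][140:300,200:440,::-1],None,fx=2,fy=2)
u,v=proj(t,s["position"]).round().astype(int);print(u,v)
o[320:600,:480]=cv2.resize(t["frame"][v-45:v+25,u-60:u+60,::-1],None,fx=4,fy=4,interpolation=2)
cv2.imwrite("pics/w4.png",o)
for k in(-25,-14,0,25): print(k,(proj(t,s["position"]+[0,0,-k])-[u-60,v-45])*4+[0,320])
print([((proj(t,W((44,3,z)))-[u-60,v-45])*4+[0,320]).round() for z in (92,66)])
E
```

```text
[533.47159362 224.42162663  62.256841  ] [16.49215349  2.90554116 62.256841  ] [ 0.12332421 -0.18099873 -0.35706697]
241 287
-25 [237.44278582 475.84985721]
-14 [239.18189231 486.15998025]
0 [241.36277972 499.08915829]
25 [245.16925129 521.65545324]
[array([208., 446.]), array([213., 471.])]
```

View pics/w4.png

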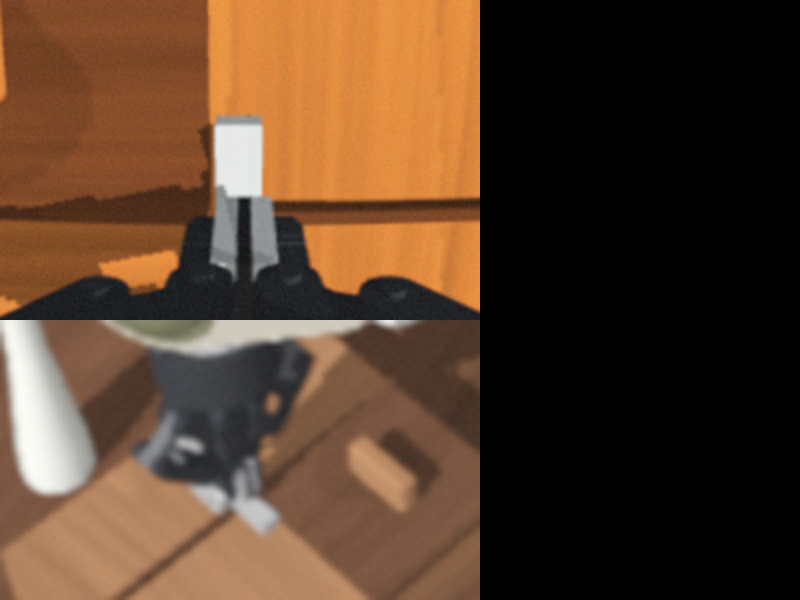

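The side view puts the tips just above the bar and there is no contact yet, so the real tip is about 5–14 mm behind the TCP. That is low enough to meet the knob, so I push.

>>> jog_arm([
  [0,[-4,0,0],0],
  [0,[-4,0,0],0],
  [0,[-4,0,0],0],
  [0,[-4,0,0],0],
  [0,[0,0,0],0],
])

```text
time_s: 9.2
position: [549.4, 220.1, 62.4]
tcp_rot: [[-0.965, 0.261, 0.0], [0.261, 0.965, 0.0], [-0.0, 0.0, -1.0]]
force: [0.3, 0.7, 0.2]
opening: -0.3
gripper_force: 0.0
```

```bash
cat > bar.py <<'E'
from bench import *
from h import *
w=get_image("wrist");s=get_state();f=w["frame"].astype(int)
for y in (1,3,5):
  v=[]
  for x in np.arange(-25,60,1.0):
    p=wproj(w,W((x,y,66))).round().astype(int)
    c=f[p[1],p[0]];v.append((c.max()-c.min()<40 and c.min()>100))
  i=np.argmax(v);print(y,"bar end x",-25+i,"bolt",-25+i+12, "run",sum(v))
print(L(s["position"]),s["force"],s["time_s"])
E
python3 bar.py
```

```text
1 bar end x -8 bolt 4 run 55
3 bar end x -8 bolt 4 run 34
5 bar end x -8 bolt 4 run 34
[32.92201007  2.98323173 62.35634958] [-0.34193297  0.43063642  0.38710537] 9.25
```

>>> jog_arm([
  [0,[-4,0,0],0],
  [0,[-4,0,0],0],
  [0,[-4,0,0],0],
  [0,[0,0,0],0],
])

```text
time_s: 9.65
position: [561.2, 216.9, 62.4]
tcp_rot: [[-0.965, 0.261, 0.001], [0.261, 0.965, 0.0], [-0.001, 0.0, -1.0]]
force: [0.0, -0.6, -0.0]
opening: -0.2
gripper_force: 0.0
```

```bash
python3 bar.py
```

```text
1 bar end x 5 bolt 17 run 53
3 bar end x 5 bolt 17 run 34
5 bar end x 5 bolt 17 run 34
[45.19448215  3.05785246 62.41580886] [-0.35638792 -0.21138384 -0.13955401] 9.7
```

>>> jog_arm([
  [0,[-5,0,0],0],
  [0,[-5,0,0],0],
  [0,[-5,0,0],0],
  [0,[-4,0,0],0],
  [0,[-2,0,0],0],
  [0,[-2,0,0],0],
  [0,[0,0,0],0],
])

```text
time_s: 10.4
position: [581.6, 211.4, 62.4]
tcp_rot: [[-0.965, 0.261, -0.003], [0.261, 0.965, 0.0], [0.003, -0.001, -1.0]]
force: [-7.8, 1.2, 3.4]
opening: 0.0
gripper_force: 4.1
```

```bash
python3 bar.py
```

```text
1 bar end x 21 bolt 33 run 39
3 bar end x 21 bolt 33 run 39
5 bar end x 20 bolt 32 run 40
[66.29531332  3.12956862 62.36377466] [-7.73448702  1.52726673  2.75623975] 10.45
```

The contact force of about 8 N shows the bolt is at its end stop, roughly 40 mm drawn. I'll retreat, rise, and go behind the lid grip on its -y side.

>>> jog_arm([
  [0,[6,0,0],0],
  [0,[0,0,-25],0],
  [0,[0,0,-25],0],
  [0,[34,-34,0],0],
  [0,[34,-34,0],0],
  [0,[32,-35,0],0],
  [0,[0,0,0],0],
  [0,[0,0,25],0],
  [0,[0,0,15],0],
  [0,[0,0,4],0],
  [0,[0,0,0],0],
])

```text
time_s: 11.55
position: [454.1, 139.4, 68.4]
tcp_rot: [[-0.965, 0.261, 0.0], [0.261, 0.965, -0.0], [-0.0, -0.0, -1.0]]
force: [0.4, -0.7, 1.1]
opening: -0.1
gripper_force: 0.0
```

```bash
python3 bar.py|tail -1
```

```text
[ -37.31113953 -100.07620745   68.83884804] [-0.44908298 -0.50779875  0.00608337] 11.6
```

>>> jog_arm([
  [0,[0,10,0],0],
  [0,[0,10,0],0],
  [0,[0,10,0],0],
  [0,[0,10,0],0],
  [0,[0,10,0],0],
  [0,[0,10,0],0],
  [0,[0,10,0],0],
  [0,[0,10,0],0],
  [0,[0,10,0],0],
  [0,[0,10,0],0],
  [0,[0,10,0],0],
  [0,[0,10,0],0],
  [0,[0,5,0],0],
  [0,[0,0,0],0],
])

```text
time_s: 13.0
position: [486.0, 260.8, 68.1]
tcp_rot: [[-0.966, 0.26, -0.001], [0.26, 0.966, 0.0], [0.001, 0.0, -1.0]]
force: [0.6, -0.2, -0.1]
opening: -0.0
gripper_force: 0.0
```

```bash
python3 - <<'E'
from bench import *
from h import *
import pickle
w=get_image("wrist");t=get_image("top");sd=get_image("side");s=get_state();pickle.dump((w,t,sd,s),open("w5.pkl","wb"))
print(L(s["position"]),s["force"])
o=np.zeros((600,800,3),np.uint8)
o[:320,:]=w["frame"][:320,:,::-1].repeat(1,0)[:, :640].copy() if 0 else 0
o[:400,:640]=w["frame"][:,:,::-1]
o[400:600,:400]=cv2.resize(sd["frame"][230:360,170:430,::-1],(400,200))
o[400:600,400:800]=cv2.resize(t["frame"][130:260,140:400,::-1],(400,200))
cv2.imwrite("pics/w5.png",o)
E
```

```text
[-38.93249813  24.51576416  68.09496972] [-0.43113025  0.04885792 -0.29731094]
```

View pics/w5.png

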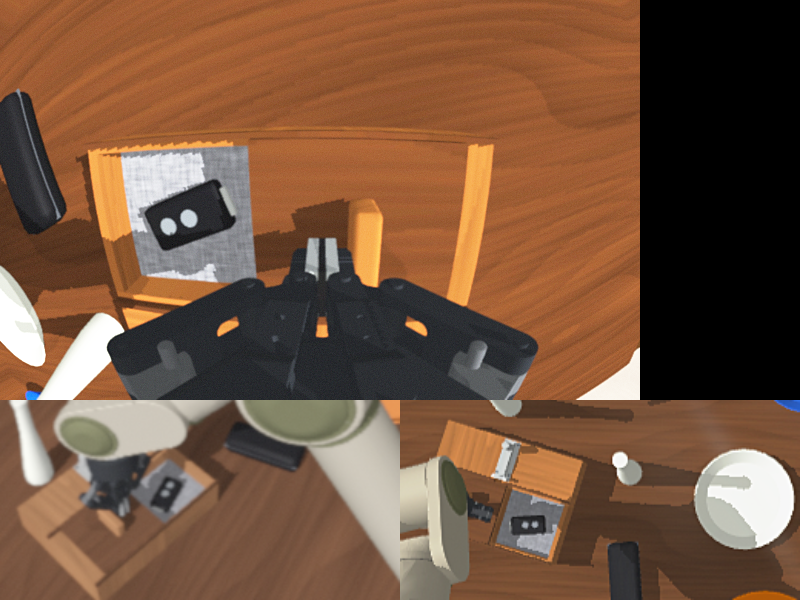

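The wrist view shows the lid mostly open and the fob in the well at about (190,214), with its loop end at (232,200). I'll push on to the end stop.

>>> jog_arm([
  [0,[0,3,0],0],
  [0,[0,3,0],0],
  [0,[0,2,0],0],
  [0,[0,0,0],0],
])

```text
time_s: 13.55
position: [486.9, 264.1, 68.0]
tcp_rot: [[-0.965, 0.261, -0.005], [0.261, 0.965, -0.008], [0.003, -0.009, -1.0]]
force: [-5.2, -22.2, 5.3]
opening: -0.1
gripper_force: 11.2
```

>>> jog_arm([
  [0,[0,2,0],0],
  [0,[0,2,0],0],
  [0,[0,0,0],0],
])

```text
time_s: 13.85
position: [487.0, 264.6, 68.0]
tcp_rot: [[-0.965, 0.261, -0.008], [0.261, 0.965, -0.015], [0.004, -0.016, -1.0]]
force: [-10.4, -40.5, 12.2]
opening: 0.1
gripper_force: 20.9
```

Fully open: the end stop holds at 40 N. Now I back off, rise, and look straight at the well with the gripper open.

>>> jog_arm([
  [0,[0,-16,0],0],
  [0.8,[0,0,-40],0],
  [0.8,[0,-25,-40],0],
  [0.8,[0,-32,-35],0],
  [0.8,[6,-32,-7],0],
  [0.8,[0,0,0],0],
])

```text
time_s: 14.45
position: [455.6, 169.8, 192.2]
tcp_rot: [[-0.965, 0.263, 0.003], [0.263, 0.965, 0.0], [-0.003, 0.001, -1.0]]
force: [0.6, 0.2, -1.5]
opening: 68.0
gripper_force: 0.0
```

```bash
python3 - <<'E'
from bench import *
from h import *
import pickle
w=get_image("wrist");s=get_state();pickle.dump((w,s),open("w6.pkl","wb"))
print(L(s["position"]),s["position"],s["force"],s["opening"],s["time_s"])
f=w["frame"]
c=[wproj(w,W((x,y,26))) for x,y in((-92,-122),(12,-122),(12,-14),(-92,-14))]
m0=np.zeros(f.shape[:2],np.uint8);cv2.fillConvexPoly(m0,np.array(c).round().astype(int),1)
m=((f.max(2)<60)&(m0>0)).astype(np.uint8)
m=cv2.morphologyEx(m,cv2.MORPH_CLOSE,np.ones((9,9)))
n,lab,st,ce=cv2.connectedComponentsWithStats(m)
print(st[1:],ce[1:].round())
v=f[:,:,::-1].copy()
for p in c: cv2.circle(v,tuple(p.round().astype(int)),2,(0,0,255),-1)
cn=max(cv2.findContours(m,0,2)[0],key=cv2.contourArea)
pts=np.array([L(wat(w,*p[0],41))[:2] for p in cn],np.float32)
r=cv2.minAreaRect(pts);print("fob local",r)
cv2.drawContours(v,[cn],-1,(0,255,0),1)
cv2.imwrite("pics/w6.png",v)
E
```

```text
[-43.98191966 -69.1909832  191.28269747] [456.02314452 170.97295891 191.28269747] [-0.55126517  0.03195884 -0.05742837] 67.79309309636166 14.5
[[ 293  159   65   48 1664]] [[326. 182.]]
fob local ((-45.97986602783203, -66.30459594726562), (33.679935455322266, 60.485076904296875), 19.27609634399414)
```

View pics/w6.png

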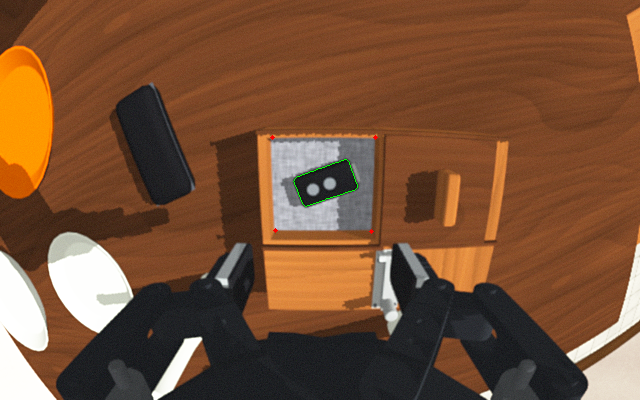

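Final view: fob at (326,182), with the contour fitting cleanly. In box coordinates its centre is (-46,-66), the short axis at 19.3°. That is 10 pictures viewed, so the rest goes by numbers. I turn the closing axis onto the short side, narrow the opening and descend part way.

>>> jog_arm([
  [0.53,[0,0,5],7.9],
  [0.53,[0,0,5],7.9],
  [0.53,[0,0,5],7.9],
  [0.53,[0,0,5],7.9],
  [0.53,[0,0,5],7.9],
  [0.53,[0,0,5],7.9],
  [0.53,[0,0,5],7.9],
  [0.53,[0,0,5],7.9],
  [0.53,[0,0,5],7.5],
  [0.53,[3.4,-0.9,5],0],
  [0.53,[0,0,0],0],
])

```text
time_s: 15.6
position: [454.6, 175.9, 139.4]
tcp_rot: [[-0.077, 0.997, -0.002], [0.997, 0.077, 0.0], [0.0, -0.002, -1.0]]
force: [0.4, 0.5, 0.9]
opening: 45.5
gripper_force: 0.0
```

```bash
cat > fob.py <<'E'
from bench import *
from h import *
w=get_image("wrist");s=get_state()
print(L(s["position"]),s["force"],s["opening"],s["time_s"],s["joint_positions"][5])
f=w["frame"]
c=[wproj(w,W((x,y,26))) for x,y in((-92,-122),(12,-122),(12,-14),(-92,-14))]
m0=np.zeros(f.shape[:2],np.uint8);cv2.fillConvexPoly(m0,np.array(c).round().astype(int),1)
m=((f.max(2)<60)&(m0>0)).astype(np.uint8)
m=cv2.morphologyEx(m,cv2.MORPH_CLOSE,np.ones((9,9)))
cn=max(cv2.findContours(m,0,2)[0],key=cv2.contourArea)
pts=np.array([wat(w,*p[0],41) for p in cn])
r=cv2.minAreaRect(np.array([L(p)[:2] for p in pts],np.float32));print("fob local",r)
R=s["tcp_rot"];T=(pts-s["position"])@R
print("fob in tool",cv2.minAreaRect(T[:,:2].astype(np.float32)),"box yaw tool y",np.degrees(np.arctan2(R[1,1],R[0,1]))+15.4)
E
python3 fob.py
```

```text
[-46.40026681 -64.91959821 139.88997396] [ 0.0948577   0.36623895 -0.61027621] 45.18629052366893 15.65 2.766853152824777
fob local ((-44.85043716430664, -64.71876525878906), (32.08354187011719, 60.29560470581055), 20.1826229095459)
fob in tool ((-0.3486461639404297, 1.6414203643798828), (32.083518981933594, 60.29559326171875), 89.62136840820312) box yaw tool y 19.803998121800586
```

>>> jog_arm([
  [0.53,[0,1.3,40],0],
  [0.53,[0,0,35],0],
  [0.53,[0,0,20],0],
  [0.53,[0,0,5],0],
  [0.53,[0,0,0],0],
])

```text
time_s: 16.15
position: [456.4, 175.4, 40.4]
tcp_rot: [[-0.074, 0.997, -0.001], [0.997, 0.074, -0.0], [0.0, -0.001, -1.0]]
force: [-0.3, 0.5, -0.2]
opening: 45.3
gripper_force: 0.0
```

>>> jog_arm([
  [0.53,[0,0,3],0],
  [0.53,[0,0,3],0],
  [0.53,[0,0,3],0],
  [0.53,[0,0,0],0],
])

```text
time_s: 16.55
position: [456.3, 175.2, 31.4]
tcp_rot: [[-0.073, 0.997, 0.0], [0.997, 0.073, 0.0], [0.0, 0.0, -1.0]]
force: [-0.0, -0.5, 1.2]
opening: 45.5
gripper_force: 0.0
```

>>> jog_arm([
  [0.53,[0,0,3],0],
  [0.53,[0,0,2],0],
  [0.53,[0,0,2],0],
  [0.53,[0,0,0],0],
])

```text
time_s: 16.95
position: [456.2, 175.2, 24.2]
tcp_rot: [[-0.073, 0.997, -0.0], [0.997, 0.073, -0.0], [-0.0, -0.0, -1.0]]
force: [0.1, -0.3, -0.8]
opening: 45.2
gripper_force: 0.0
```

>>> jog_arm([
  [0.53,[0,0,2],0],
  [0.53,[0,0,2],0],
  [0.53,[0,0,0],0],
])

```text
time_s: 17.25
position: [456.2, 175.2, 20.2]
tcp_rot: [[-0.073, 0.997, -0.0], [0.997, 0.073, -0.0], [-0.0, -0.001, -1.0]]
force: [0.2, -0.5, -0.4]
opening: 45.0
gripper_force: 0.0
```

>>> jog_arm([
  [0.53,[0,0,2],0],
  [0.53,[0,0,2],0],
  [0.53,[0,0,0],0],
])

```text
time_s: 17.55
position: [456.2, 175.2, 16.2]
tcp_rot: [[-0.073, 0.997, -0.0], [0.997, 0.073, -0.0], [-0.0, -0.001, -1.0]]
force: [0.8, -0.3, -0.2]
opening: 45.3
gripper_force: 0.0
```

>>> jog_arm([
  [0.53,[0,0,2],0],
  [0.53,[0,0,1],0],
  [0.53,[0,0,0],0],
])

```text
time_s: 17.85
position: [456.2, 175.2, 13.3]
tcp_rot: [[-0.073, 0.997, -0.0], [0.997, 0.073, -0.0], [0.0, -0.0, -1.0]]
force: [0.4, 0.0, 0.6]
opening: 45.4
gripper_force: 0.0
```

>>> jog_arm([
  [0.53,[0,0,2],0],
  [0.53,[0,0,0],0],
])

```text
time_s: 18.05
position: [456.5, 175.3, 11.9]
tcp_rot: [[-0.073, 0.997, 0.001], [0.997, 0.073, 0.0], [-0.0, 0.001, -1.0]]
force: [-2.0, -0.6, 7.7]
opening: 45.0
gripper_force: 3.5
```

>>> jog_arm([
  [0.53,[0,0,2],0],
  [0.53,[0,0,0],0],
])

```text
time_s: 18.25
position: [456.6, 175.3, 11.7]
tcp_rot: [[-0.073, 0.997, 0.002], [0.997, 0.073, 0.0], [-0.0, 0.002, -1.0]]
force: [-6.7, -2.1, 31.7]
opening: 45.4
gripper_force: 16.0
```

>>> jog_arm([
  [0.53,[0,0,2],0],
  [0.53,[0,0,0],0],
])

```text
time_s: 18.45
position: [456.6, 175.3, 11.6]
tcp_rot: [[-0.073, 0.997, 0.003], [0.997, 0.073, 0.0], [-0.0, 0.003, -1.0]]
force: [-13.9, -3.2, 57.1]
opening: 45.6
gripper_force: 28.5
```

The tips touch the floor at TCP z = 12, so the real tip is 14 mm behind the reported TCP. I lift 4 mm off and close.

>>> jog_arm([
  [0.53,[0,0,-6],0],
  [0.53,[0,0,-3],0],
  [0.2,[0,0,0],0],
  [0.2,[0,0,0],0],
  [0.2,[0,0,0],0],
  [0.2,[0,0,0],0],
  [0.2,[0,0,0],0],
], grip_force=40)

```text
time_s: 19.15
position: [456.5, 175.3, 16.8]
tcp_rot: [[-0.073, 0.997, 0.001], [0.997, 0.073, 0.0], [0.0, 0.001, -1.0]]
force: [-2.1, -0.1, 13.2]
opening: 32.8
gripper_force: 39.4
```

>>> jog_arm([
  [0.2,[0,0,-5],0],
  [0.2,[0,0,-15],0],
  [0.2,[0,0,-30],0],
  [0.2,[0,0,-40],0],
  [0.2,[0,0,-40],0],
  [0.2,[0,0,0],0],
])

```text
time_s: 19.75
position: [458.4, 175.6, 150.6]
tcp_rot: [[-0.073, 0.997, 0.008], [0.997, 0.073, 0.001], [0.0, 0.009, -1.0]]
force: [0.5, -0.2, -1.2]
opening: 33.1
gripper_force: 40.5
```

```bash
cat > dish.py <<'E'
from bench import *
from h import *
s=get_state();print(s["position"],s["force"],s["opening"],s["time_s"])
def fit(im,A,lo=150):
    f=im["frame"].astype(int); m=((f.min(2)>lo)&(f.max(2)-f.min(2)<45)).astype(np.uint8)
    out=[]
    for c in cv2.findContours(m,0,2)[0]:
        if cv2.contourArea(c)<400: continue
        P=np.array([A(im,*p[0],24)[:2] for p in c])
        k=np.linalg.norm(P-[518,-230],axis=1)<140
        if k.sum()<20: continue
        (x,y),r=cv2.minEnclosingCircle(P[k].astype(np.float32)); out.append((round(x,1),round(y,1),round(r,1),cv2.contourArea(c)))
    return out
if __name__=="__main__":
    for n,A in(("top",at),("side",at),("wrist",wat)): print(n,fit(get_image(n),A))
E
python3 dish.py
```

```text
[458.4128814  175.58153311 150.58578371] [ 0.49076046 -0.18217769 -1.15509768] 33.08656008329586 19.75
top [(519.0, -230.1, 94.2, 3210.0)]
side [(462.8, -208.5, 115.8, 54833.5)]
wrist []
```

```bash
python3 - <<'E'
from h import *
import pickle
d=pickle.load(open("im0.pkl","rb"));w1=pickle.load(open("w1.pkl","rb"));w6=pickle.load(open("w6.pkl","rb"))[0];w5=pickle.load(open("w5.pkl","rb"))
def fit(im,A,box,lo):
    f=im["frame"].astype(int);m=((f.min(2)>lo)&(f.max(2)-f.min(2)<50)).astype(np.uint8)
    k=np.zeros_like(m);k[box[1]:box[3],box[0]:box[2]]=1;m*=k
    c=max(cv2.findContours(m,0,2)[0],key=cv2.contourArea);c=cv2.convexHull(c)
    P=np.array([A(im,*p[0],24)[:2] for p in c])
    g=least_squares(lambda q:np.hypot(*(P-q[:2]).T)-q[2],[518,-228,95],loss="soft_l1")
    print(len(P),g.x.round(1),"rms",np.abs(g.fun).mean().round(1),cv2.boundingRect(c))
for lo in(120,150,180):
    fit(d["side"],at,(290,165,362,220),lo);fit(d["top"],at,(325,150,402,235),lo);fit(w6,wat,(45,225,138,312),lo);fit(w1,wat,(36,178,116,290),lo)
E
```

```text
31 [ 518.2 -227.1   96.7] rms 0.5 (298, 171, 61, 43)
32 [ 518.6 -230.5   94.3] rms 0.4 (331, 162, 65, 65)
31 [ 518.5 -227.5   95.6] rms 2.3 (48, 232, 85, 80)
37 [ 517.2 -227.3   95.2] rms 0.5 (41, 183, 73, 102)
30 [ 518.3 -227.6   94.9] rms 0.3 (298, 172, 60, 42)
33 [ 518.6 -230.3   93.9] rms 0.3 (331, 162, 65, 65)
30 [ 518.3 -227.3   94.9] rms 2.4 (48, 233, 85, 79)
34 [ 517.2 -227.4   94.7] rms 0.6 (41, 184, 72, 101)
25 [ 517.9 -228.    92.9] rms 0.8 (299, 172, 59, 41)
36 [ 518.3 -230.4   93.5] rms 0.3 (331, 162, 65, 65)
28 [ 518.8 -227.5   94.7] rms 2.7 (48, 233, 85, 79)
34 [ 517.2 -227.5   94.3] rms 0.8 (46, 184, 67, 101)
```

>>> jog_arm([
  [0.2,[-40,-10.5,-6],0],
  [0.2,[-40,-10.5,-6],0],
  [0.2,[-40,-10.5,-6],0],
  [0.2,[-40,-10.5,-6],0],
  [0.2,[-40,-10.5,-6],0],
  [0.2,[0,0,0],0],
])

```text
time_s: 20.5
position: [417.8, -31.6, 175.5]
tcp_rot: [[-0.068, 0.998, -0.002], [0.998, 0.068, -0.0], [-0.0, -0.002, -1.0]]
force: [-0.0, 0.1, -0.8]
opening: 32.6
gripper_force: 40.5
```

The dish is at (518, -227.5), with side and wrist agreeing. I move over it and down.

>>> jog_arm([
  [0.2,[-40.5,17.3,0],0],
  [0.2,[-40.5,17.3,0],0],
  [0.2,[-40.5,17.3,0],0],
  [0.2,[-40.5,17.3,0],0],
  [0.2,[-40.3,17.5,0],0],
  [0.2,[0,0,0],0],
  [0.2,[0,0,40],0],
  [0.2,[0,0,40],0],
  [0.2,[0,0,40],0],
  [0.2,[0,0,30],0],
  [0.2,[0,0,10],0],
  [0.2,[0,0,3],0],
  [0.2,[0,0,0],0],
])

```text
time_s: 21.8
position: [520.2, -223.3, 13.9]
tcp_rot: [[-0.073, 0.997, 0.001], [0.997, 0.073, -0.0], [-0.0, 0.001, -1.0]]
force: [0.5, -0.6, -0.2]
opening: 32.5
gripper_force: 40.5
```

>>> jog_arm([
  [0.2,[-4,-2.5,0],0],
  [0.2,[0,0,5],0],
  [0.2,[0,0,5],0],
  [0.2,[0,0,3],0],
  [0.2,[0,0,0],0],
])

```text
time_s: 22.3
position: [517.3, -227.5, -0.0]
tcp_rot: [[-0.073, 0.997, -0.001], [0.997, 0.073, 0.001], [0.001, -0.001, -1.0]]
force: [0.8, 0.2, -1.1]
opening: 32.4
gripper_force: 40.5
```

>>> jog_arm([
  [0.2,[0,0,1.5],0],
  [0.2,[0,0,1.5],0],
  [0.2,[0,0,0],0],
])

```text
time_s: 22.6
position: [517.5, -227.6, -2.7]
tcp_rot: [[-0.073, 0.997, -0.0], [0.997, 0.073, 0.0], [0.0, -0.0, -1.0]]
force: [-1.0, -0.3, 0.1]
opening: 33.0
gripper_force: 40.5
```

>>> jog_arm([
  [0.2,[0,0,1],0],
  [0.2,[0,0,0],0],
])

```text
time_s: 22.8
position: [517.6, -227.7, -3.2]
tcp_rot: [[-0.073, 0.997, 0.0], [0.997, 0.073, -0.0], [-0.0, 0.0, -1.0]]
force: [-0.4, 0.1, 4.7]
opening: 32.7
gripper_force: 40.9
```

Contact at exactly the predicted height. I release and withdraw.

>>> jog_arm([
  [0.45,[0,0,0],0],
  [0.55,[0,0,0],0],
  [0.6,[0,0,0],0],
  [0.6,[0,0,0],0],
  [0.6,[0,0,-5],0],
  [0.6,[0,0,-20],0],
  [0.6,[0,0,-40],0],
  [0.6,[0,0,-45],0],
  [0.6,[0,0,-45],0],
  [0.6,[-20,-40,0],0],
  [0.6,[-20,-40,0],0],
  [0.6,[-20,-40,0],0],
  [0.6,[0,0,0],0],
])

```text
time_s: 24.1
position: [399.0, -298.3, 152.0]
tcp_rot: [[-0.068, 0.998, -0.001], [0.998, 0.068, -0.001], [-0.001, -0.001, -1.0]]
force: [0.7, 0.8, 0.1]
opening: 50.9
gripper_force: 0.0
```

```bash
python3 - <<'E'
from bench import *
from h import *
import pickle
s=get_state();print(s["position"],s["force"],s["opening"],s["time_s"])
d0=pickle.load(open("im0.pkl","rb"))
for n,A in(("top",at),("side",at),("wrist",wat)):
    im=get_image(n);f=im["frame"].astype(int)
    P=wproj if n=="wrist" else proj
    k=np.zeros(f.shape[:2],np.uint8)
    cv2.fillConvexPoly(k,np.array([P(im,[518+62*np.cos(a),-227.5-(3 if n=="top" else 0)+62*np.sin(a),12]) for a in np.arange(0,6.28,.2)]).round().astype(int),1)
    m=((f.max(2)<60)&(k>0)).astype(np.uint8);m=cv2.morphologyEx(m,cv2.MORPH_CLOSE,np.ones((5,5)))
    cs=[c for c in cv2.findContours(m,0,2)[0]]
    if cs:
        c=max(cs,key=cv2.contourArea);r=cv2.minAreaRect(np.array([A(im,*p[0],21)[:2] for p in c],np.float32));print(n,"fob",r)
    if n!="wrist":
        b=f-d0[n]["frame"].astype(int)
        # bystanders: mean abs diff in patches at their old locations
        for nm,p in dict(vase_a=[686,226,100],vase_b=[563,-8,100],horse=[740,0,60],case=[330,-10,20]).items():
            u,v=proj(im,p).round().astype(int);print(n,nm,u,v,np.abs(b[v-18:v+18,u-18:u+18]).mean().round(1))
    if n=="wrist":
        print("dish?")
    cv2.imwrite(f"pics/end_{n}.png",im["frame"][:,:,::-1])
    if n=="top":
        for y in(-8,):pass
        f2=im["frame"]; q=Q.copy();q[1]-=8
        print("lid griptop colours open/shut",f2[tuple(proj(im,W((-40,50,91.5),q)).round().astype(int)[::-1])],f2[tuple(proj(im,W((-40,-65,91.5),q)).round().astype(int)[::-1])])
        print([(x,f2[tuple(proj(im,W((x,3,66),q)).round().astype(int)[::-1])].tolist()) for x in(-10,0,10,18,40,60,84,92)])
E
```

```text
[ 398.984329   -298.25780516  151.97864042] [0.73105436 0.82740578 0.1012051 ] 50.921327297571445 24.1
top fob ((516.6129150390625, -216.95106506347656), (26.143033981323242, 31.846145629882812), 1.6154108047485352)
top vase_a 200 126 0.9
top vase_b 285 174 0.9
top horse 285 113 0.9
top case 285 257 2.1
lid griptop colours open/shut [180 117  68] [178 180 188]
[(-10, [130, 83, 53]), (0, [126, 81, 53]), (10, [115, 76, 49]), (18, [112, 71, 42]), (40, [180, 182, 180]), (60, [220, 227, 225]), (84, [105, 107, 106]), (92, [226, 235, 238])]
side fob ((514.2249145507812, -223.88076782226562), (25.921951293945312, 48.42924499511719), 4.418281555175781)
side vase_a 190 255 10.4
side vase_b 279 214 10.1
side horse 227 204 9.5
side case 353 263 32.6
wrist fob ((513.7387084960938, -228.9478302001953), (34.416744232177734, 59.630577087402344), 5.017201900482178)
dish?
```

```bash
python3 -c "
from bench import *
print(sign_off())"
```

```text
the job is handed in; nothing more can be done
None
```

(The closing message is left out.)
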